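Find the spindle flat by touch and hold the collar on it

ROBOT

A 6-joint arm with a two-finger parallel gripper is mounted at the origin on the work surface. World frame = base frame: x ahead of the robot, y to its left, z up, the work surface at z = 0. Lengths are in mm, angles in degrees, forces in N, time in s.
With the tool pointing down it reaches from about 350 to 850 mm from the base axis. Payload 8.1 kg.
Tool frame: the origin (TCP) lies between the finger pads; the fingertips stand 22 mm ahead of it and the grasp point (between the pads) lies 3 mm ahead of it; z points along the fingers, y is the line along which they close (so a half turn about z gives the same grasp; the last joint's range is limited). The gripper opens to 85 mm and grips with 20 to 120 N. Pads are 22 mm wide; open, the fingers measure 114 mm over their backs; the gripper's body (76 mm by 85 mm) begins 54 mm behind the grasp point. The pads swing forward as they close: fully open they stand 13 mm farther back than shut.
Start: joints at [-70.726, 7.471, 85.268, -0, 87.261, -4.893], TCP at [245.662, -547.408, 228.292] pointing down, gripper open.
Joint ranges: [-169.43, 169.43], [-51.17, 129.36], [1.28, 143.12], [-76.62, 256.62], [0, 156.53], [-152.29, 152.29]. Speed limits (degrees/s): [136.94, 136.94, 159.86, 180, 180, 180].

INTERFACE

Orientations are given as [roll, pitch, yaw] about the fixed x, y, z axes, in that order (R = Rz(yaw) Ry(pitch) Rx(roll)).
In Python, from bench import r, vision gives the robot as it stands.
- The arm moves only by the tool step_arm, never from a script. Its argument "targets" is a list that holds one entry, the list of rows, each a list of 6 numbers: the shift along the world's x, y, z in mm, then the turn, a rotation vector about the world's x, y, z in rad. In form: [[[x, y, z, rx, ry, rz], ...]]. A call has 1 to 12 rows; each row is the pose to reach, as a shift and turn from the pose commanded when the call began; what a row does not reach only later rows make up. A row lasts 1/12 s, in which the tool goes at most 41.7 mm and 7.16 degrees, less where a joint would pass 70% of its speed; a pose out of reach is approached as far as the arm can. A call with a gripper value outside its range is refused whole. "fingers" is the gripper's target within -1 to 1 (shut at 1, half-way at 0, fully open at -1), set as the call begins (left out, the last holds). The fingers move at their own pace and stop on an object; "newtons" is the grip in N (left out, the last holds). Time passes only in rows, so rows that repeat a pose let the fingers close. It gives the time, the measured TCP pose, the force, the opening and the grip force at its end, in the units of the state.
- r.sense(): the state, without advancing time (a new reading comes with each control period).
- vision.snapshot(name): name is "scene" or "top" or "wrist"; returns a dict with "img" (400x640x3 uint8, blue, green, red), "mtx" (3x3 intrinsics, pixels), "eye" and "attitude" of the camera in the world. Camera axes: x right, y up, looking along -z (the intrinsics and any distortion apply to the point x, -y, -z); pixel columns grow to the right and rows downward; lengths in mm; the calibration is good to about 2 mm. A picture is of the moment at which its call begins. There is no depth.
- r.hand_in(): hands the job in; it is judged then, once.
The state is a dict: "time": time; "joint_pos": joint angles; "qd": joint speeds; "joint_efforts": joint torques, N m; "tool_pos": TCP position; "tcp_rot": TCP orientation; "ft_force": force on the tool from outside, world axes, zero at the start; "wrist_torque": the same for the moment, N m; "finger_gap": finger opening in mm; "grip_force": force on a finger pad.
Only numpy, scipy, OpenCV 4.12 (cv2) and the standard library are available. Lean on these libraries where they do the work, as an engineer would, in place of code of your own. Each camera call takes 0.05 s, during which the arm holds its last target. There are 200 camera calls.

TASK

Pinch the bare spindle of the model stand so that your fingers feel its set-screw flat, and turn the spindle with them until the flat faces the brass index pin. Then fit the shaft collar over the spindle with its thumb screw on that flat and pointing over the index pin, fully down on the shoulder, and finish while still gripping the collar and pushing it down on the shoulder with about 10 N. Leave the two lattice models, the spanner and the gauge block where they are.

Things in the scene. Friction and masses are not known exactly. Their poses are not given: they have to be found in the camera images.
- stand: spindle stand, fixed: grey base 120 x 120 x 16 mm, on it an aluminium boss 44 mm across whose flat top, the shoulder, is 48 mm above the cart top; the spindle rises from it. A brass index pin (6 mm thick, top 38 mm above the cart) stands 50 mm from the axis on the stand's own -x side. Origin: on the spindle axis at the cart top, z up
- shoulder (a point): centre of the shoulder: on the spindle axis, 48 mm above the cart top; axes as the stand
- spindle (a joint): turn of the spindle about its vertical axis, rad, counter-clockwise from above positive; 0: the flat faces the index pin; starts between 0.6 and 1.4. It turns stiffly (about 0.08 N m of friction) and stays where it is left; stops at +-2.8
- flat (a point): blue-dyed set-screw flat (spindle_c0) of the D-shaped steel spindle (28 mm diameter, 36 mm tall above the shoulder). The flat runs its whole height, 21 mm wide, 9 mm from the axis: a pinch square across it measures 23 mm, elsewhere up to 28. A red line on the spindle's end points at the flat. This point: on the axis at shoulder height; the flat faces its own -x and turns with the spindle
- collar: loose dark collar, 0.2 kg, lying flat: ring 50 mm outside, bore 31, 30 high. A brass thumb screw sticks out on its -x side at mid height to 50 mm from the axis (head 16 mm wide). Its tip (6 mm wide, 8 tall) reaches into the bore, so the collar goes on only with the screw facing the flat within about 15 degrees. Origin: on the ring's axis at its underside, z up; at the shoulder when fully down
- screw_tip (a point): inner end of the collar's thumb screw, 10.5 mm from the ring's axis and 15 mm above its underside; axes as the collar
- ebony_lattice: black ebony diamond-lattice model, 81 mm cube outline; origin under its centre; leave alone
- clear_lattice: clear polycarbonate face-centred lattice model, 78 mm cube outline; origin under its centre; leave alone
- spanner: small steel spanner lying flat, 140 mm long along its x; leave alone
- gauge_block: grey ceramic gauge block 35 x 30 x 9 mm lying flat; origin under its centre; leave alone

How it is judged:
By the outcome, as a careful person would: the job done as asked, in the order asked, and still so for the second after the job is handed in, while the arm keeps its last pose, push and grip.
It also fails if it takes over 58 s, if anything falls off the work surface, if the arm or the gripper's body presses on something with over 40 N, if the wrist force passes 120 N, or if a joint passes its speed limit or range.

## Working session

There is one attempt and no reset: what is moved stays moved. The work goes in short steps, Python scripts to look and compute and a tool call to move; the robot and the scene stay as the last step left them, time stands still between calls to the robot, and variables do not carry over. Pictures are saved under pics/ and viewed, at most 10 in all, crops included, and the job is handed in when it is done.

Besides the shell and the picture viewer there is one more tool, called after "Request:" as name([rows], argument=value, ...), one row to a line, values as JSON. step_arm: Moves the arm, as the interface text tells. Its arguments: {"type":"object","properties":{"targets":{"type":"array"},"fingers":{"type":"number"},"newtons":{"type":"number"}},"required":["targets"]}

```bash
mkdir -p pics
cat > h.py <<'E'
import numpy as np, cv2
from bench import r, vision
from scipy.spatial.transform import Rotation as R
def snap(n,f=None):
    s=vision.snapshot(n)
    if f: cv2.imwrite('pics/'+f,s['img'])
    return s
def ray(s,u,v):
    d=np.linalg.inv(s['mtx'])@[u,v,1]; d=d*[1,-1,-1]
    A=np.array(s['attitude'])
    if A.shape!=(3,3): A=R.from_euler('xyz',A,degrees=True).as_matrix()
    return np.array(s['eye']),A@d
def onz(s,u,v,z):
    e,d=ray(s,u,v); return e+d*(z-e[2])/d[2]
E
python3 - <<'E'
from h import *
a=snap('scene','s1.png');b=snap('top','t1.png');
for q in (a,b): print({k:q[k] for k in q if k!='img'})
print(r.sense())
E
```

```text
{'mtx': array([[370.5363009 ,   0.        , 314.95573302],
       [  0.        , 370.5363009 , 204.37214346],
       [  0.        ,   0.        ,   1.        ]]), 'eye': array([1212.97208219,  238.85769161,  812.98411138]), 'attitude': array([ 41.5639178 ,   0.66164764, 110.95059527])}
{'mtx': array([[397.89581556,   0.        , 314.87929429],
       [  0.        , 397.89581556, 200.64462919],
       [  0.        ,   0.        ,   1.        ]]), 'eye': array([ 522.50904816,   25.57248856, 1104.52666037]), 'attitude': array([  4.32682122,   0.41865297, -89.14135019])}
{'time': 0.1, 'joint_pos': array([-7.07256088e+01,  7.51291594e+00,  8.53240406e+01,  1.91042319e-03,
        8.72601850e+01, -4.89180613e+00]), 'qd': array([-0.06759623, -0.09148638, -0.09225385,  0.13293888,  0.06681811,
        0.03039266]), 'joint_efforts': array([ 6.50832612e-05, -5.70952678e+01, -5.01941621e+01, -2.58861710e-04,
        8.16697022e-03, -8.79532035e-05]), 'tool_pos': array([ 245.50898406, -546.92426063,  227.31747198]), 'tcp_rot': array([-1.79903375e+02, -1.01848208e-02,  2.41660958e+01]), 'ft_force': array([-0.32912542, -0.37129906,  0.65464872]), 'wrist_torque': array([ 0.04984829, -0.02179878, -0.0306787 ]), 'grip_force': 0.0, 'finger_gap': 85.43794645451577}
```

View pics/t1.png

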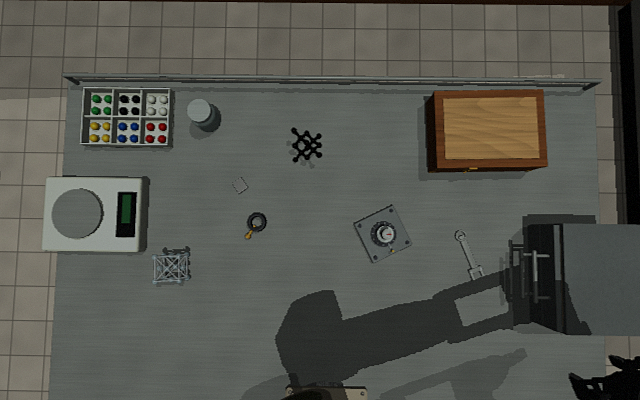

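View pics/s1.png

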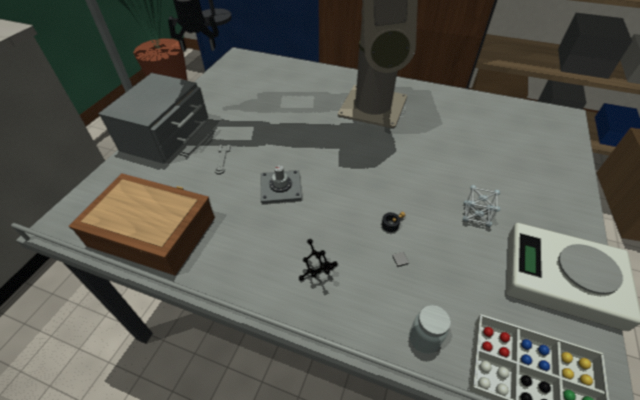

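The top view shows the stand at about (383,235), with its pin near (390,250), and the collar at (257,222) with its screw toward (248,235). I'll enlarge both.

Run:
```python
from h import *
b=cv2.imread('pics/t1.png')
A=cv2.resize(b[195:275,345:425],(480,480),interpolation=cv2.INTER_CUBIC)
B=cv2.resize(b[205:245,232:282],(300,240),interpolation=cv2.INTER_CUBIC)
o=np.zeros((480,790,3),np.uint8);o[:,:480]=A;o[:240,485:785]=B
cv2.imwrite('pics/c1.png',o)
```

```text
(no output)
```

View pics/c1.png

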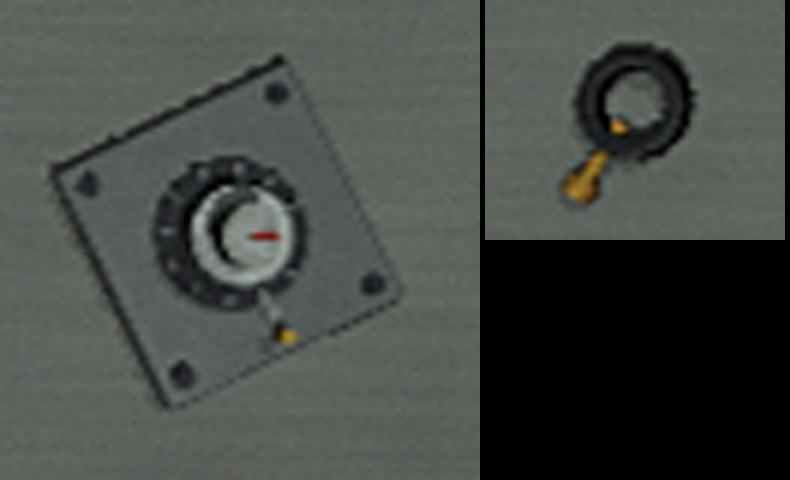

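The enlarged crop shows the red line pointing right from the spindle top at (252,236), the pin top at (288,337), and the base corners. The collar top is at (637,100) and its screw head at (580,187).

Run:
```python
from h import *
b=vision.snapshot('top')
f=lambda x,y,ox,oy,z:onz(b,(x+.5)/6-.5+ox,(y+.5)/6-.5+oy,z)
S=lambda x,y,z:f(x,y,345,195,z); C=lambda x,y,z:f(x-485,y,232,205,z)
cs=[S(*c,16) for c in[(283,57),(402,293),(167,410),(52,170)]]
print('base',np.mean(cs,0)); 
d=cs[1]-cs[0];print('edge',np.degrees(np.arctan2(d[1],d[0])))
sp=S(252,236,84);pin=S(288,335,38);print('sp',sp,'shoulder',S(242,234,48),'pin',pin)
d=pin-np.mean(cs,0);print('pindir',np.degrees(np.arctan2(d[1],d[0])),np.hypot(*d[:2]))
d=S(278,237,84)-S(250,237,84);print('red',np.degrees(np.arctan2(d[1],d[0])))
c=C(637,101,30);h=C(580,187,18);d=h-c
print('col',c,h,np.degrees(np.arctan2(d[1],d[0])),np.hypot(*d[:2]))
print(r.sense()['tcp_rot'],r.sense()['tool_pos'])
```

```text
base [ 518.37325963 -150.00641154   16.        ]
edge -153.14009304617545
sp [ 517.08047604 -150.11445029   84.        ] shoulder [ 517.70083542 -151.91191204   48.        ] pin [ 473.34628228 -174.02787403   38.        ]
pindir -151.9205048713383 51.03390391603496
red -89.13786503962909
col [545.17559831 190.3162042   30.        ] [506.05757406 217.04369779  18.        ] 145.65705418897002 47.37698528588197
[-1.79916433e+02 -7.63218735e-03  2.41690742e+01] [ 245.52428991 -546.9822672   227.46750472]
```

Request:
step_arm([
  [[0,0,40,0,0,0],[0,0,80,0,0,0],[20,30,100,0,0,-0.05],[45,65,100,0,0,-0.1],[70,102,100,0,0,-0.15],[95,138,100,0,0,-0.2],[120,175,100,0,0,-0.25],[145,211,90,0,0,-0.3],[168,245,70,0,0,-0.35],[191,278,40,0,0,-0.405],[212,309,10,0,0,-0.405],[234,341,-20,0,0,-0.405]],
])

```text
time: 1.15
tool_pos: [463.4, -229.6, 230.7]
tcp_rot: [180.0, -0.1, 1.0]
ft_force: [0.4, -0.6, 0.6]
finger_gap: 85.7
grip_force: 0.0
```

Request:
step_arm([
  [[19,28,-10,0,0,0],[38,56,-25,0,0,0],[38,56,-40,0,0,0],[38,56,-40,0,0,0],[38,56,-40,0,0,0]],
])

```text
time: 1.57
tool_pos: [499.7, -174.8, 190.3]
tcp_rot: [-179.9, 0.2, 1.0]
ft_force: [0.6, -0.6, 0.2]
finger_gap: 85.4
grip_force: 0.0
```

Run:
```python
from h import *
s=snap('wrist','w1.png'); q=r.sense()
print(q['time'],q['tool_pos'],q['tcp_rot'],s['eye'],s['attitude'],s['mtx'][0,0])
for p in [(518,-150.5,84),(518,-150.5,48),(518-50*np.cos(np.radians(27.5)),-150.5-50*np.sin(np.radians(27.5)),38)]:
    c=R.from_euler('xyz',s['attitude'],degrees=True).inv().apply(np.array(p)-s['eye'])*[1,-1,-1]
    c=s['mtx']@c; print(c[:2]/c[2])
```

```text
1.6167 [ 500.2177191  -175.70494886  191.54871129] [1.79996229e+02 4.17406818e-02 9.53809389e-01] [ 576.87262    -174.07122837  335.93183524] [-17.67877623   0.08960313 -89.02057034] 340.400394447737
[288.83031954 169.97419001]
[292.64435825 160.46225207]
[318.83018397 205.93648178]
```

View pics/w1.png

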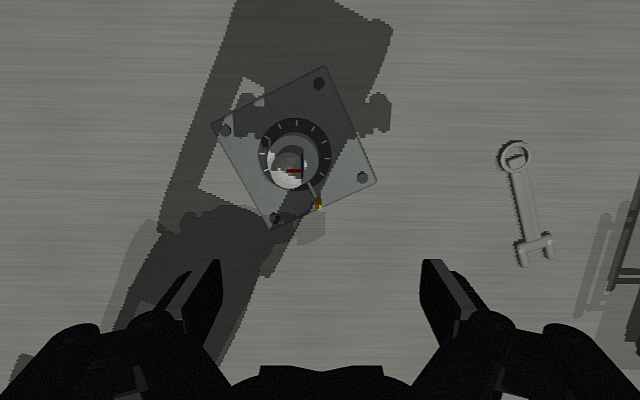

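The wrist view confirms the calibration: the pin is at (318,206) as predicted, and the blue flat edge is at u≈302, facing image right (-y). Next I'll move over the spindle and refine the stand yaw from the base corners.

Request:
step_arm([
  [[9,12,-15,0,0,0],[17,24,-30,0,0,0],[17,24,-40,0,0,0],[17,24,-40,0,0,0],[17,24,-40,0,0,0]],
])

```text
time: 2.03
tool_pos: [517.1, -152.4, 151.7]
tcp_rot: [180.0, 0.0, 0.9]
ft_force: [0.0, -0.1, 0.8]
finger_gap: 85.4
grip_force: 0.0
```

Run:
```python
from h import *
P=[r.sense()['tool_pos']]
print(P,r.sense()['tcp_rot'])
s=snap('wrist','w2.png')
s['eye']=np.array([ 576.87262,-174.07122837,335.93183524]);s['attitude']=np.array([-17.67877623,0.08960313,-89.02057034])
c=[onz(s,u,v,16) for u,v in [(325,66),(377,182),(270,229),(211,124)]]
print('base',np.mean(c,0),'pin',onz(s,318,203,38))
d=[c[1]-c[0],c[2]-c[3]];e=[c[0]-c[3],c[1]-c[2]]
for q in d+e: print(np.degrees(np.arctan2(q[1],q[0])),np.hypot(*q[:2]))
```

```text
[array([ 517.06326608, -152.38280382,  151.74862713])] [1.79984827e+02 2.82977469e-02 9.09079938e-01]
base [ 518.10928675 -150.93463885   16.        ] pin [ 476.50440597 -172.77681591   38.        ]
-153.21978126353886 117.05751284516039
-153.63402255880646 116.03462516889772
-63.55509200516194 116.38714135055335
-64.05407781244827 117.23648530385695
```

View pics/w2.png

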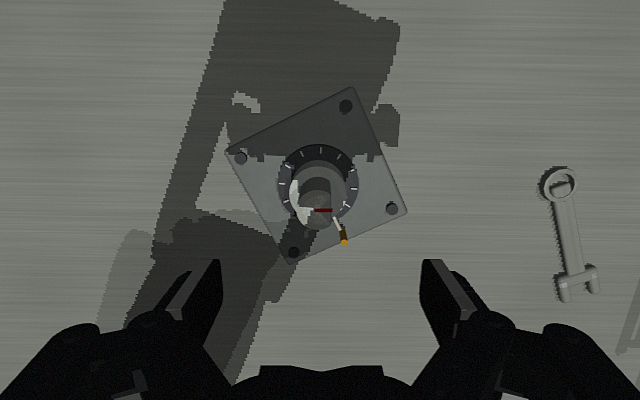

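The wrist view shows the spindle top at (322,210) with the red line pointing right, and the pin at (344,241). The stand yaw is about 26.6°. I'll descend and pinch.

Request:
step_arm([
  [[1,1.5,-20,0,0,0],[1,1.5,-40,0,0,0],[1,1.5,-55,0,0,0],[1,1.5,-68,0,0,0],[1,1.5,-77,0,0,0],[1,1.5,-77,0,0,0]],
], fingers=-0.2, newtons=40)

```text
time: 2.58
tool_pos: [517.5, -149.9, 72.9]
tcp_rot: [-180.0, 0.1, 0.9]
ft_force: [-0.1, -0.3, -0.8]
finger_gap: 51.1
grip_force: 0.0
```

Request:
step_arm([
  [[0,0,0,0,0,0],[0,0,0,0,0,0],[0,0,0,0,0,0],[0,0,0,0,0,0],[0,0,0,0,0,0],[0,0,0,0,0,0],[0,0,0,0,0,0],[0,0,0,0,0,0]],
], fingers=1)

```text
time: 3.25
tool_pos: [519.4, -147.8, 76.0]
tcp_rot: [-179.8, -0.1, 1.0]
ft_force: [-1.8, 10.7, 6.7]
finger_gap: 20.7
grip_force: 38.9
```

Run:
```python
from h import *
q=r.sense()
for k in ['tool_pos','tcp_rot','ft_force','wrist_torque','finger_gap','grip_force','joint_pos']: print(k,np.round(q[k],2))
```

```text
tool_pos [ 519.38 -147.83   76.01]
tcp_rot [-1.7984e+02 -8.0000e-02  1.0100e+00]
ft_force [-1.79 10.69  6.7 ]
wrist_torque [ 2.02  0.44 -0.02]
finger_gap 20.74
grip_force 38.87
joint_pos [-21.45   5.56 103.81   0.19  70.62  67.48]
```

The flat is felt, and the pinch midpoint sits about 2.5 mm off-axis as expected for a D shape. The fingertips seem to touch the shoulder, so I'll reopen, raise 3 mm, re-centre and pinch again.

Request:
step_arm([
  [[0,0,0,0,0,0],[0,0,0,0,0,0],[0,2.5,4,0,0,0],[0,2.5,4,0,0,0],[0,2.5,4,0,0,0]],
], fingers=0.2)

```text
time: 3.67
tool_pos: [519.1, -147.6, 79.2]
tcp_rot: [180.0, -0.1, 1.0]
ft_force: [-0.0, -0.9, -1.0]
finger_gap: 34.2
grip_force: 0.0
```

Request:
step_arm([
  [[0,0,0,0,0,0],[0,0,0,0,0,0],[0,0,0,0,0,0],[0,0,0,0,0,0],[0,0,0,0,0,0],[0,0,0,0,0,0],[0,0,0,0,0,0]],
], fingers=1, newtons=50)

```text
time: 4.25
tool_pos: [518.8, -147.7, 78.9]
tcp_rot: [180.0, -0.0, 1.0]
ft_force: [-2.1, -1.1, 5.5]
finger_gap: 19.1
grip_force: 48.8
```

Run:
```python
from h import *
s=snap('wrist','w3.png')
cv2.imwrite('pics/c3.png',cv2.resize(s['img'][150:350,200:450],(750,600),interpolation=cv2.INTER_CUBIC))
q=r.sense()
for k in ['tool_pos','tcp_rot','ft_force','wrist_torque','finger_gap','grip_force','joint_pos']: print(k,np.round(q[k],2))
```

```text
tool_pos [ 518.84 -147.73   78.93]
tcp_rot [ 1.7997e+02 -3.0000e-02  9.5000e-01]
ft_force [-2.36 -1.79  4.48]
wrist_torque [-0.14  0.35 -0.06]
finger_gap 19.2
grip_force 48.77
joint_pos [-2.133e+01  5.260e+00  1.038e+02 -2.000e-02  7.090e+01  6.773e+01]
```

View pics/c3.png

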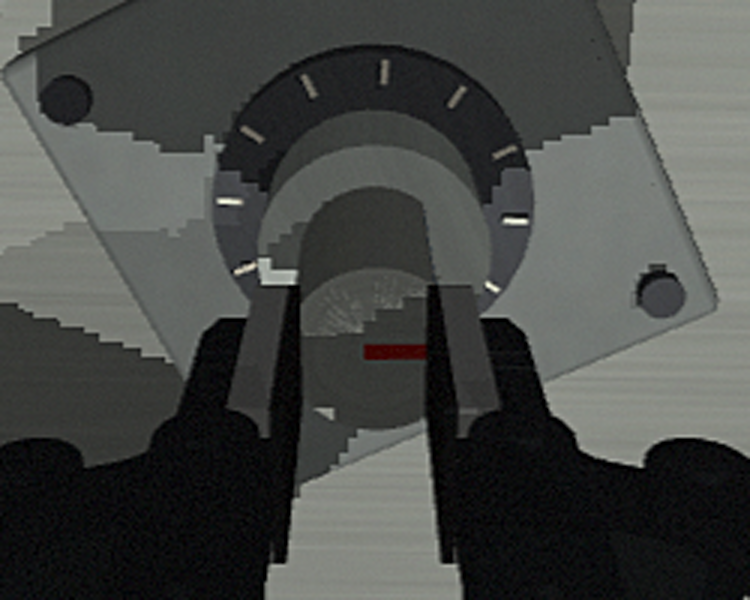

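The crop shows the pads square on the flat: the red line at (395,352) is normal to the right pad, and the flat edge lies along that pad. Now I'll turn clockwise about the axis.

Request:
step_arm([
  [[0.2,0,0,0,0,-0.08],[0.4,0,0,0,0,-0.16],[0.6,-0.1,0,0,0,-0.24],[0.8,-0.1,0,0,0,-0.32],[1.0,-0.2,0,0,0,-0.4],[1.2,-0.3,0,0,0,-0.48],[1.3,-0.4,0,0,0,-0.56],[1.3,-0.4,0,0,0,-0.56]],
])

```text
time: 4.97
tool_pos: [519.8, -148.5, 78.9]
tcp_rot: [179.9, -0.0, -31.4]
ft_force: [-4.1, -2.3, 7.0]
finger_gap: 19.0
grip_force: 49.0
```

Request:
step_arm([
  [[0.2,-0.1,0,0,0,-0.08],[0.3,-0.3,0,0,0,-0.16],[0.5,-0.4,0,0,0,-0.24],[0.6,-0.5,0,0,0,-0.32],[0.7,-0.7,0,0,0,-0.4],[0.8,-0.8,0,0,0,-0.48],[0.9,-1,0,0,0,-0.557],[0.9,-1,0,0,0,-0.557],[0.9,-1,0,0,0,-0.557],[0.9,-1,0,0,0,-0.557]],
])

```text
time: 5.8
tool_pos: [520.3, -149.6, 78.9]
tcp_rot: [179.9, -0.0, -63.1]
ft_force: [-6.5, -3.4, 7.9]
finger_gap: 19.2
grip_force: 49.5
```

Run:
```python
from h import *
s=snap('wrist','w4.png')
cv2.imwrite('pics/c4.png',cv2.resize(s['img'][130:330,190:440],(750,600),interpolation=cv2.INTER_CUBIC))
q=r.sense()
for k in ['time','tool_pos','tcp_rot','ft_force','wrist_torque','finger_gap','grip_force','joint_pos']: print(k,np.round(q[k],2))
for x in (20,30,40,50,60):
  for y in [-153.]:
    p=np.array([518+x*np.cos(np.radians(y)),-150.7+x*np.sin(np.radians(y)),38])
    c=s['mtx']@(R.from_euler('xyz',s['attitude'],degrees=True).inv().apply(p-s['eye'])*[1,-1,-1]); c=c/c[2]; print(x,(c[:2]-[190,130])*3)
```

```text
time 5.85
tool_pos [ 520.27 -149.61   78.88]
tcp_rot [ 1.7991e+02 -3.0000e-02 -6.3060e+01]
ft_force [-6.84 -3.1   7.8 ]
wrist_torque [-0.52  0.98 -0.06]
finger_gap 19.39
grip_force 49.52
joint_pos [-2.1410e+01  5.6200e+00  1.0342e+02 -9.0000e-02  7.0990e+01  1.3168e+02]
20 [504.70290768 290.72670936]
30 [555.41228612 290.61048709]
40 [606.11596998 290.49427788]
50 [656.81396022 290.37808172]
60 [707.5062578 290.2618986]
```

View pics/c4.png

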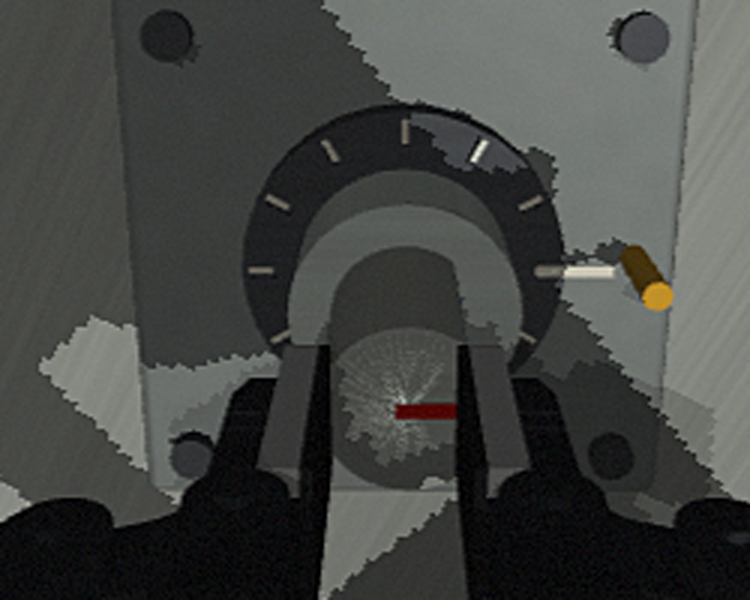

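The crop shows the red line at (425,411) pointing the same way as the scribe to the pin at (590,272). Both are horizontal, so the flat faces the pin. Next I release and go over to the collar.

Request:
step_arm([
  [[0,0,0,0,0,0],[0,0,0,0,0,0],[0,0,0,0,0,0],[0,0,10,0,0,0],[0,0,35,0,0,0],[0,0,70,0,0,0],[0,0,105,0,0,0],[1,20,120,0,0,0.06],[3,50,120,0,0,0.13],[5,85,120,0,0,0.22],[8,120,120,0,0,0.32],[11,155,120,0,0,0.42]],
], fingers=-0.6)

```text
time: 6.85
tool_pos: [531.9, 7.7, 199.5]
tcp_rot: [-179.9, -0.1, -38.7]
ft_force: [-0.1, -0.0, 0.5]
finger_gap: 68.1
grip_force: 0.0
```

Request:
step_arm([
  [[2,35,0,0,0,0.08],[4,70,0,0,0,0.08],[6,105,0,0,0,0.08],[6,125,-10,0,0,0.08],[6,135,-20,0,0,0.08],[6,135,-20,0,0,0.08],[6,135,-20,0,0,0.08]],
])

```text
time: 7.43
tool_pos: [537.0, 140.8, 177.5]
tcp_rot: [179.9, 0.1, -34.3]
ft_force: [-0.4, -1.1, 0.1]
finger_gap: 68.5
grip_force: 0.0
```

Run:
```python
from h import *
s=snap('wrist','w5.png')
q=r.sense()
for k in ['time','tool_pos','tcp_rot','ft_force','finger_gap','joint_pos']: print(k,np.round(q[k],2))
np.savez('w5.npz',**s)
t=snap('top'); cv2.imwrite('pics/t2.png',cv2.resize(t['img'][195:275,345:425],(480,480)))
```

```text
time 7.48
tool_pos [537.51 140.18 178.13]
tcp_rot [ 1.7993e+02  2.0000e-02 -3.4400e+01]
ft_force [ 0.59 -0.51  0.4 ]
finger_gap 68.26
joint_pos [ 9.3500e+00  2.3100e+00  9.6000e+01 -4.0000e-02  8.1750e+01  1.3376e+02]
```

View pics/w5.png

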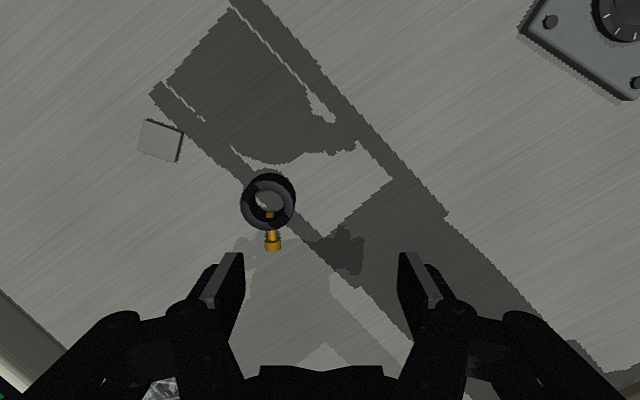

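The wrist view shows the collar ring around (268,203), its screw head at (272,245) and tip at (269,214), with the gauge block at (160,140). The screw hangs straight down the image, nearly square to the fingers. I'll compute the numbers.

Run:
```python
from h import *
s=dict(np.load('w5.npz')); im=s['img']
y0,y1,x0,x1=160,260,230,310
c=im[y0:y1,x0:x1]; h=cv2.cvtColor(c,cv2.COLOR_BGR2HSV)
br=((h[...,0]>10)&(h[...,0]<30)&(h[...,1]>140)).astype(np.uint8)
n,l,st,ce=cv2.connectedComponentsWithStats(br)
for i in range(1,n):
    if st[i,4]>3: print('brass',st[i]+[x0,y0,0,0,0],ce[i]+[x0,y0], onz(s,*(ce[i]+[x0,y0]),15))
v=h[...,2]
for row in range(168,236,4): print(row,' '.join('%3d'%a for a in v[row-y0,4:72:3]))
# model contour prediction of ring for fit
from scipy.optimize import least_squares
def proj(p):
    q=R.from_euler('xyz',s['attitude'],degrees=True).inv().apply(p-s['eye'])*[1,-1,-1]@s['mtx'].T; return q[:,:2]/q[:,2:]
t=np.linspace(0,2*np.pi,60)
for z,rad in((30,25),(30,15.5),(0,25)):
    p=proj(np.c_[545.2+rad*np.cos(t),190.3+rad*np.sin(t),0*t+z]); print(z,rad,p.min(0),p.max(0),p.mean(0))
```

```text
brass [266 210   9   8  60] [269.71666667 213.71666667] [533.82178091 201.75243241  15.        ]
brass [265 230  16  22 263] [272.19011407 241.74904943] [508.78117974 217.53934838  15.        ]
168  70  69  64  64  65  68 122 122 129 129  59  71  78 115 124 123 117 117 123 124 120 124 120
172  67  65  62  68  67  67  62  61  68  72  71  64  55  72  67  57 121 123 121 126 121 125 122
176  56  68  66  66  68  66  66  73   2  16  16  10  15   9   8   8   9 134 122 125 121 129 125
180 126 128  61  64  68  70  19   6   9  13  36  21  16   9  10   9   8  13  32 130 125 122 124
184 126 125 130  65  69  15  23  39  44  49  48  49  51  52  63  47   4   4  10   0 125 122 121
188 129 126 126  83  16  18  18  10  24  45  39  38  44  43  49  57  65  27  12  11 123 124 119
192 125 119 131  16  21  18  16  12  49  68  63  64  63  73  33  44  53  65  50  14   0 125 121
196 124 121 127  15  17  20  11  84  62  70  66  68  66  68  65  60  41  53  62  19   6 126 124
200 118 122  57  23  17  24  10  54 131  66  65  67  66  65  63  64  49  43  53  58   3 129 124
204 119 124  51  40  50  13  12  15 125 13
[... 296 characters left out ...]
2  92  37  16  14  21  19  43  28  66  65  61
220 125 123 125 129  43  39  42  53  58   6   7   4   9   9  17  12  16  23   8  64  64  64  67
224 124 127 123 125 123 106  32  39  42  46  47  49  19  19  21  20  17  31  64  65  65  65  64
228 125 124 122 124 130 124 128 126  32  28  34  33  43  47  15  70 123 121 117  62  65  65  67
232 122 124 131 125 127 121 127 124 100 105 110  52 153 152  62 106 122 124 123 120  60  70  67
30 25 [242.3559464  176.33818951] [297.44142093 228.54968376] [269.63126212 202.39376723]
30 15.5 [252.84411978 186.65431009] [286.99843082 219.01374965] [269.75016657 202.72822248]
0 25 [248.9514769  168.80706431] [299.35675374 217.02465741] [273.90843194 192.84466951]
```

Request:
step_arm([
  [[5,30,-10,0,0,0.01],[8,51,-30,0,0,0.01],[8,51.5,-60,0,0,0.01],[8,51.5,-95,0,0,0.01],[8,51.5,-120,0,0,0.01],[8,51.5,-140,0,0,0.01],[8,51.5,-150,0,0,0.01],[8,51.5,-155,0,0,0.01],[8,51.5,-155,0,0,0.01]],
])

```text
time: 8.28
tool_pos: [545.9, 191.8, 23.1]
tcp_rot: [180.0, 0.0, -33.9]
ft_force: [0.1, 0.0, -0.2]
finger_gap: 68.5
grip_force: 0.0
```

Request:
step_arm([
  [[0,0,0,0,0,0],[0,0,0,0,0,0],[0,0,0,0,0,0],[0,0,0,0,0,0],[0,0,0,0,0,0],[0,0,0,0,0,0],[0,0,0,0,0,0],[0,0,0,0,0,0]],
], fingers=1, newtons=50)

```text
time: 8.95
tool_pos: [546.0, 192.9, 23.8]
tcp_rot: [-180.0, -0.0, -33.8]
ft_force: [-0.0, -0.6, -0.6]
finger_gap: 0.1
grip_force: 0.0
```

The fingers shut on nothing, so I need a look.

Run:
```python
from h import *
s=snap('wrist','w6.png');t=snap('top','t6.png')
A=s['img'][130:400,150:500]; A=cv2.resize(A,(520,401))
B=cv2.resize(t['img'][190:260,225:295],(278,278),interpolation=cv2.INTER_CUBIC)
o=np.zeros((401,800,3),np.uint8);o[:,:520]=A;o[:278,522:800]=B
cv2.imwrite('pics/c6.png',o)
np.savez('w6.npz',**s)
```

```text
(no output)
```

View pics/c6.png

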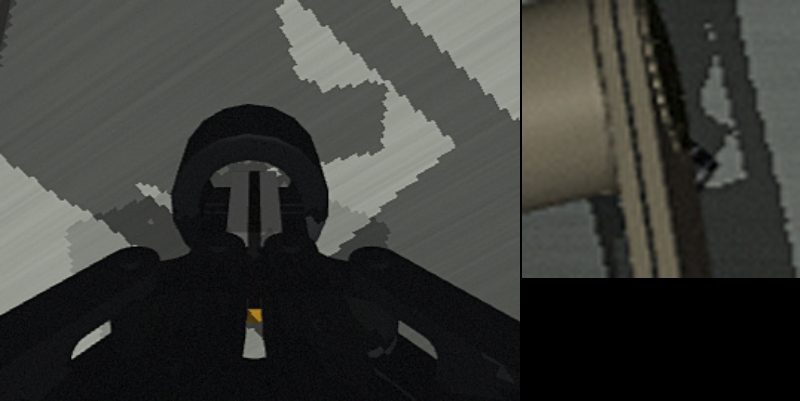

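The crop shows the ring around (250,185) with the shut pads apparently inside or over its bore at (250,205). I'll compare that with predicted projections.

Run:
```python
from h import *
s=dict(np.load('w6.npz')); q=r.sense(); T=q['tool_pos']; print(T,q['tcp_rot'],q['ft_force'],q['finger_gap'],s['eye'],q['time'])
def proj(p):
    p=np.atleast_2d(p); a=R.from_euler('xyz',s['attitude'],degrees=True).inv().apply(p-s['eye'])*[1,-1,-1]@s['mtx'].T
    return (a[:,:2]/a[:,2:]-[150,130])*520/350
tx=np.array([np.cos(np.radians(-33.9)),np.sin(np.radians(-33.9)),0])
for d in(22,3,-10): print('axis pt ahead',d,proj(T-[0,0,d]), 'edges +-11x',proj(T-[0,0,d]+11*tx),proj(T-[0,0,d]-11*tx))
t=np.linspace(0,2*np.pi,90)
for off in (-10,0,10):
  for z,rad in((30,25),(30,15.5),(0,25)):
    c=T+off*tx
    p=proj(np.c_[c[0]+rad*np.cos(t),c[1]+rad*np.sin(t),0*t+z]); print(off,z,rad,p.min(0).round(),p.max(0).round())
```

```text
[545.68346912 192.79739529  23.34746783] [ 1.79995963e+02  5.33925488e-03 -3.38104338e+01] [ 0.31018838 -0.28221286  0.46794691] -0.01968856525820718 [609.64879901 149.63417074 169.64359057] 9.05
axis pt ahead 22 [[253.40193417 163.33215253]] edges +-11x [[253.42393042 135.08445311]] [[253.38071679 190.57961442]]
axis pt ahead 3 [[253.33135713 187.70404162]] edges +-11x [[253.3543691  156.79992232]] [[253.3092474  217.39647834]]
axis pt ahead -10 [[253.27344906 207.7010401 ]] edges +-11x [[253.29708499 174.68272202]] [[253.25081324 239.3222436 ]]
-10 30 25 [174. 158.] [333. 297.]
-10 30 15.5 [204. 186.] [302. 272.]
-10 0 25 [186. 123.] [321. 245.]
0 30 25 [172. 126.] [334. 271.]
0 30 15.5 [203. 156.] [303. 246.]
0 0 25 [185.  96.] [322. 222.]
10 30 25 [171.  94.] [336. 244.]
10 30 15.5 [202. 125.] [304. 218.]
10 0 25 [184.  69.] [323. 198.]
```

The ring is undisturbed and in place. From the image, the fingertips sit about 6 mm behind the TCP when shut, not 22 mm ahead. So they closed just above the 30 mm ring, and the spindle was held near its top. I'll rise, open, and descend about 25 mm lower in steps, watching the force.

Request:
step_arm([
  [[0,0,15,0,0,0],[0,0,35,0,0,0],[0,0,40,0,0,0],[0,0,40,0,0,0],[0,0,40,0,0,0]],
])

```text
time: 9.47
tool_pos: [545.9, 192.9, 63.2]
tcp_rot: [-180.0, -0.0, -33.8]
ft_force: [-0.4, -0.1, 0.1]
finger_gap: -0.2
grip_force: 0.0
```

Request:
step_arm([
  [[0,0,0,0,0,0],[0,0,0,0,0,0],[0,0,0,0,0,0],[0,0,0,0,0,0],[0,0,0,0,0,0],[0,0,0,0,0,0],[0,0,-15,0,0,0],[0,0,-30,0,0,0],[0,0,-43,0,0,0],[0,0,-50,0,0,0],[0,0,-54,0,0,0],[0,0,-54,0,0,0]],
], fingers=-0.6)

```text
time: 10.47
tool_pos: [545.0, 192.5, 8.2]
tcp_rot: [179.9, 0.1, -33.8]
ft_force: [-0.1, 0.2, 0.4]
finger_gap: 68.4
grip_force: 0.0
```

Request:
step_arm([
  [[0,0,-3,0,0,0],[0,0,-6,0,0,0],[0,0,-9,0,0,0],[0,0,-9,0,0,0]],
])

```text
time: 10.8
tool_pos: [545.7, 192.8, 0.1]
tcp_rot: [180.0, 0.0, -33.8]
ft_force: [-0.1, 1.4, -0.7]
finger_gap: 68.5
grip_force: 0.0
```

Request:
step_arm([
  [[0,0,0,0,0,0],[0,0,0,0,0,0],[0,0,0,0,0,0],[0,0,0,0,0,0],[0,0,0,0,0,0],[0,0,0,0,0,0]],
], fingers=1)

```text
time: 11.3
tool_pos: [546.3, 192.9, 1.0]
tcp_rot: [-180.0, -0.0, -33.8]
ft_force: [-0.5, 0.2, 4.7]
finger_gap: 49.2
grip_force: 52.2
```

Gripped at 49.2 mm. I'll lift and swing toward the stand, turning +61°.

Request:
step_arm([
  [[0,0,10,0,0,0],[0,0,30,0,0,0],[0,0,60,0,0,0],[0,0,90,0,0,0],[0,0,120,0,0,0],[0,0,130,0,0,0],[0,0,130,0,0,0],[0,0,130,0,0,0]],
], newtons=60)

```text
time: 11.97
tool_pos: [545.7, 192.8, 130.0]
tcp_rot: [-180.0, -0.0, -33.8]
ft_force: [-0.4, -0.0, -2.3]
finger_gap: 48.6
grip_force: 62.3
```

```bash
cat > m.py <<'E'
from h import *
s=snap('wrist'); q=r.sense(); T=q['tool_pos']
for k in ['time','tool_pos','tcp_rot','ft_force','finger_gap','grip_force','joint_pos']: print(k,np.round(q[k],2))
h=cv2.cvtColor(s['img'],cv2.COLOR_BGR2HSV)
br=((h[...,0]>10)&(h[...,0]<30)&(h[...,1]>140)).astype(np.uint8)
n,l,st,ce=cv2.connectedComponentsWithStats(br)
zc=T[2]-0.7
for i in range(1,n):
    if st[i,4]>8: 
        P=onz(s,*ce[i],zc+17)-T; P=R.from_euler('z',-q['tcp_rot'][2],degrees=True).apply(P)
        print('brass',st[i],ce[i].round(1),'rel tool-yaw frame',P.round(1))
np.savez('m.npz',**s)
E
python3 m.py
```

```text
time 12.02
tool_pos [544.71 192.48 128.52]
tcp_rot [ 1.7989e+02  9.0000e-02 -3.3820e+01]
ft_force [-0.78 -0.03 -1.87]
finger_gap 48.56
grip_force 62.31
joint_pos [ 14.38   8.09  95.21  -0.    76.84 138.19]
brass [315 294  15  21 287] [321.6 303.9] rel tool-yaw frame [-13.7   0.   16.3]
brass [308 347  32  25 714] [323.4 358.8] rel tool-yaw frame [-44.   -0.8  16.3]
```

The screw sits at 181° in the tool frame. Target yaw is about 26°, over (518.9,-150.3).

Request:
step_arm([
  [[-1,-12,20,0,0,0.03],[-3,-40,30,0,0,0.12],[-6,-75,30,0,0,0.24],[-9,-110,30,0,0,0.36],[-11,-145,30,0,0,0.48],[-14,-180,30,0,0,0.6],[-17,-215,30,0,0,0.72],[-20,-250,30,0,0,0.82],[-22,-285,25,0,0,0.92],[-25,-315,15,0,0,1.0],[-26.5,-335,5,0,0,1.045],[-26.9,-343,-5,0,0,1.045]],
])

```text
time: 13.02
tool_pos: [516.8, -152.6, 122.1]
tcp_rot: [-179.9, 0.2, 26.0]
ft_force: [-0.5, -0.7, -1.8]
finger_gap: 48.8
grip_force: 62.7
```

Request:
step_arm([
  [[0,0,0,0,0,0],[0,0,0,0,0,0],[0,0,0,0,0,0]],
])

```text
time: 13.27
tool_pos: [518.6, -148.8, 124.6]
tcp_rot: [-179.9, 0.0, 26.0]
ft_force: [0.9, 0.9, -1.6]
finger_gap: 48.7
grip_force: 62.6
```

```bash
python3 m.py
```

```text
time 13.32
tool_pos [ 519.11 -148.88  125.33]
tcp_rot [-179.97   -0.     26.09]
ft_force [-0.4   0.85 -1.55]
finger_gap 48.75
grip_force 62.63
joint_pos [-2.1460e+01  2.4400e+00  1.0157e+02  2.0000e-02  7.6010e+01  4.2440e+01]
brass [ 581    0   59   91 3177] [618.4  44.7] rel tool-yaw frame [  91.  -103.4   16.3]
brass [319 262   8   8  46] [322.5 265.1] rel tool-yaw frame [ 5.5 -0.7 16.3]
brass [315 294  15  21 282] [321.6 304. ] rel tool-yaw frame [-13.7  -0.3  16.3]
brass [307 347  33  25 712] [323.4 358.8] rel tool-yaw frame [-43.5  -1.2  16.3]
```

Run:
```python
from h import *
s=dict(np.load('m.npz')); cv2.imwrite('pics/c7.png',cv2.resize(s['img'][210:390,220:430],(700,600),interpolation=cv2.INTER_CUBIC))
print(onz(s,322.5,265.1,37))
def proj(p):
    p=np.atleast_2d(p); a=R.from_euler('xyz',s['attitude'],degrees=True).inv().apply(p-s['eye'])*[1,-1,-1]@s['mtx'].T
    return (a[:,:2]/a[:,2:]-[220,210])*600/180
print('axis top',proj([518,-150.7,84]),'flat top',proj([518-9*np.cos(np.radians(27)),-150.7-9*np.sin(np.radians(27)),84]),proj([518-50*np.cos(np.radians(27)),-150.7-50*np.sin(np.radians(27)),38]))
```

```text
[ 472.84560948 -172.65485627   37.        ]
axis top [[343.10511323  60.81668699]] flat top [[343.87696663 107.18296248]] [[345.75221132 184.96958901]]
```

View pics/c7.png

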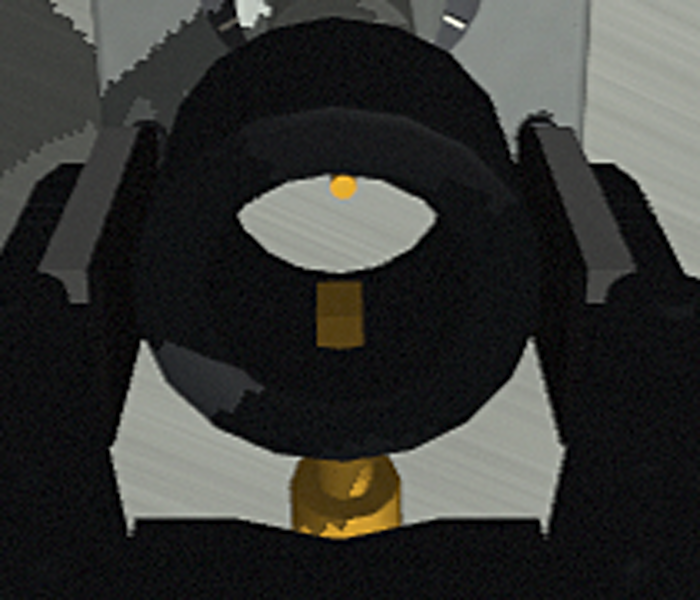

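The last picture shows the pin top at (342,186), the screw tip at (340,315) and the head at (345,495) all in one line, so the collar is aligned with the pin. Now I'll descend to just above the spindle.

Request:
step_arm([
  [[0,0,-10,0,0,0],[0,0,-20,0,0,0],[0,0,-28,0,0,0],[0,0,-33,0,0,0],[0,0,-33,0,0,0],[0,0,-33,0,0,0],[0,0,-33,0,0,0]],
])

```text
time: 13.9
tool_pos: [519.1, -150.3, 92.6]
tcp_rot: [180.0, -0.0, 26.1]
ft_force: [0.4, 0.6, -2.4]
finger_gap: 48.8
grip_force: 62.6
```

```bash
python3 m.py | head -5
python3 - <<'E'
from h import *
# fit ring centre along tool x from bore edge? use top/scene cam to compare ring and boss
s=snap('scene'); t=snap('top'); np.savez('st.npz',a=t['img'],b=s['img'])
print(r.sense()['tool_pos'])
E
```

```text
time 13.95
tool_pos [ 519.23 -150.35   92.82]
tcp_rot [ 1.7997e+02 -3.0000e-02  2.6050e+01]
ft_force [-0.08 -0.21 -1.87]
finger_gap 48.69
[ 519.33246312 -150.44341021   92.99565155]
```

Position is as planned. I'll lower slowly onto the spindle, watching the force.

Request:
step_arm([
  [[0,0,-3,0,0,0],[0,0,-6,0,0,0],[0,0,-9,0,0,0],[0,0,-12,0,0,0],[0,0,-12,0,0,0]],
])

```text
time: 14.47
tool_pos: [518.2, -150.0, 79.3]
tcp_rot: [-179.9, 0.1, 26.1]
ft_force: [-0.4, 0.2, -1.9]
finger_gap: 48.6
grip_force: 62.6
```

Request:
step_arm([
  [[0,0,-3,0,0,0],[0,0,-6,0,0,0],[0,0,-9,0,0,0],[0,0,-12,0,0,0],[0,0,-12,0,0,0],[0,0,-12,0,0,0]],
])

```text
time: 14.97
tool_pos: [518.7, -150.1, 68.0]
tcp_rot: [-180.0, 0.0, 26.1]
ft_force: [-0.2, -0.1, -2.5]
finger_gap: 48.9
grip_force: 62.6
```

The screw tip has passed the spindle top freely. I'll keep lowering toward the shoulder (TCP about 48.7).

Request:
step_arm([
  [[0,0,-4,0,0,0],[0,0,-8,0,0,0],[0,0,-12,0,0,0],[0,0,-15,0,0,0],[0,0,-17,0,0,0],[0,0,-17,0,0,0],[0,0,-17,0,0,0]],
])

```text
time: 15.55
tool_pos: [518.7, -150.2, 51.2]
tcp_rot: [-180.0, 0.0, 26.1]
ft_force: [-0.2, 0.6, -1.7]
finger_gap: 48.9
grip_force: 62.6
```

Request:
step_arm([
  [[0,0,-1,0,0,0],[0,0,-2,0,0,0],[0,0,-2.5,0,0,0],[0,0,-2.5,0,0,0],[0,0,-2.5,0,0,0],[0,0,-2.5,0,0,0]],
])

```text
time: 16.05
tool_pos: [519.1, -150.3, 49.1]
tcp_rot: [180.0, -0.0, 26.1]
ft_force: [-0.9, 0.0, 1.3]
finger_gap: 48.7
grip_force: 62.9
```

Request:
step_arm([
  [[0,0,-0.5,0,0,0],[0,0,-1,0,0,0],[0,0,-1,0,0,0],[0,0,-1,0,0,0],[0,0,-1,0,0,0],[0,0,-1,0,0,0]],
])

```text
time: 16.55
tool_pos: [519.1, -150.3, 49.1]
tcp_rot: [180.0, -0.0, 26.1]
ft_force: [-5.4, 1.9, 10.8]
finger_gap: 48.7
grip_force: 63.9
```

Request:
step_arm([
  [[0,0,0.2,0,0,0],[0,0,0.2,0,0,0],[0,0,0.2,0,0,0],[0,0,0.2,0,0,0],[0,0,0.2,0,0,0],[0,0,0.2,0,0,0]],
])

```text
time: 17.05
tool_pos: [519.1, -150.3, 49.1]
tcp_rot: [180.0, -0.0, 26.1]
ft_force: [-5.9, 1.8, 9.3]
finger_gap: 48.8
grip_force: 63.6
```

```bash
python3 m.py
python3 - <<'E'
from h import *
s=dict(np.load('m.npz')); h=cv2.cvtColor(s['img'],cv2.COLOR_BGR2HSV)
red=((h[...,0]<8)|(h[...,0]>172))&(h[...,1]>150)&(h[...,2]>40)
red[:200]=0
y,x=np.nonzero(red); print(len(x), (x.min(),x.max(),y.min(),y.max()) if len(x) else '')
if len(x):
    P=np.array([onz(s,a,b,84) for a,b in zip(x,y)])[:,:2]; c=P-P.mean(0); w=np.linalg.svd(c,full_matrices=False)[2][0]; print('red dir',np.degrees(np.arctan2(w[1],w[0])),P.mean(0))
E
```

```text
time 17.1
tool_pos [ 519.11 -150.29   49.09]
tcp_rot [ 1.7998e+02 -1.0000e-02  2.6060e+01]
ft_force [-5.21  1.79  9.12]
finger_gap 48.8
grip_force 63.58
joint_pos [-21.58   7.66 104.64  -0.    67.68  42.36]
brass [308 347  32  25 703] [323.4 358.9] rel tool-yaw frame [-43.7  -1.4  16.3]
169 (np.int64(316), np.int64(322), np.int64(301), np.int64(328))
red dir -153.56259551179326 [ 513.80130706 -152.1963056 ]
```

The red line reads -153.6°, matching the pin direction. The collar is seated, gripped and pushing down with about 10 N, so I'm handing in.

```bash
python3 -c "
from bench import r
print(r.hand_in())"
```

```text
the job is handed in; nothing more can be done
None
```

I turned the spindle flat to the index pin and fitted the collar down on the shoulder, its thumb screw on the flat and over the pin. I handed in at about 17 s, still gripping and pushing down with about 10 N.

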